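# Seat and clamp an aluminium profile under the laser

### The job

Seat the length of aluminium profile in the measuring fixture: slide it over the plate until one long side lies flush along the fence and its end is pressed home against the end stop with a firm but gentle push of at least 5 N. Then, leaving it there against the stop, push the toggle clamp's black grip over and down with a fingertip until the clamp snaps past its dead centre and stays shut on the profile. Keep every push on fence, stop and grip below 30 N, work the clamp by its handle only, and leave the other things where they are.

Things in the scene. Friction and masses are not known exactly. Their poses are not given: they have to be found in the camera images.
- fixture: Aluminium tooling plate, fixed to the bench: 180 (x) by 320 (y) by 12 mm thick, origin at the centre of its underside on the bench. Its x axis points from the front (robot) edge to the fence and clamp, y along the fence, z up. Fence, stop and clamp sit on it at the places given below.
- fence: Fence: straight bar of 20 mm square profile bolted on the plate, 20 mm high above it, along fixture y from -155 to +85 mm. Origin at fixture (0, 0, 12) mm, axes as the fixture's: its front face, which the profile lies against, is the plane x = 0 of this frame.
- endstop: Adjustable end stop: slotted track 30 x 64 mm on the plate at the fence's +y end, with a locked steel angle whose upright face (34 mm wide, 36 high) looks to -y; in it a sprung part-present pin, 6 mm wide, 2 mm proud (under 0.5 N). Origin under the track at fixture (-20, 124, 12) mm. The face is set anew each job, 60 to 90 mm along +y from the fixture's origin: not measured, to be felt or seen.
- profile_mid (a point): Workpiece: straight 40 x 40 mm T-slot aluminium profile, 150 mm long, 0.2 to 0.3 kg, lying on the plate in front of the fence. The point is its centre (half-way up, 32 mm above the bench); y axis along it towards the end that meets the stop, z up. Home: centre 20 mm in front of the fence face and 75 mm short of the stop face. It slides on the plate with 1 to 2 N.
- clamp: Body of the toggle clamp: zinc-plated steel, foot 58 mm (x) by 44 mm (y), 68 mm high, behind the fence. Origin at fixture (54, 0, 12) mm, axes as the fixture's. The handle turns about the line along y through clamp (17, 0, 45) mm and points from there towards +x, tilted up by its joint value; pushing it over, away and down, swings the holding bar down onto the profile.
- handle (a joint): Handle of the horizontal toggle clamp, rad: 0 = shut and level, on its own stop; 0.85 to 1.05 = open, tilted up. It moves with 1 to 2 N until, below about 0.35 rad, the bar bears on the profile and the grip resists, most (about 10 to 13 N at its outer part) near 0.2; dead centre is at about 0.04, only some 4 mm of grip travel before the stop; past it the clamp pulls itself shut and stays.
- grip: Black vinyl grip of the handle: 75 mm long, 22 mm wide, 16 mm thick, rounded. Origin at its centre, 85 mm from the handle's pivot axis; x axis along the handle away from the pivot, z out of the face to push (up when shut), y as the fixture's. Shut, its top is 65 mm above the bench.
- bar: Holding bar of the clamp, steel, about 75 mm long, with a rubber-tipped spindle that comes down on the profile 20 mm in front of the fence face at fixture y = 0. Origin on its pivot at fixture (40, 0, 72) mm. Open, it stands up behind the fence, to about 140 mm above the bench, its spindle reaching to just above the fence. Moved by the handle only; do not push it.
- star_knob: Bystander: black knob 32 mm wide, 22 mm high, on the plate's left front part; leave alone. Origin under its centre.
- bolt: Bystander: socket-head bolt standing on its head, 15 mm wide, 39 mm high, on the plate behind the fence to the right of the clamp; leave alone. Origin under its centre.
- laser: Bystander: black laser barrel 85 mm long, 29 mm wide, lying on the bench; leave alone. Origin under its centre.
- bracket: Bystander: tapered aluminium plate 125 x 70 x 6 mm on the bench; leave alone. Origin on its underside.
- hex_key: Bystander: steel L-shaped hex key 110 mm long on the bench; leave alone. Origin near the middle of its long leg.
- offcut: Bystander: 50 mm offcut of 40 mm profile on the bench beside the fixture; not the workpiece, leave alone. Origin under its centre.
- driver: Bystander: screwdriver 190 mm long on the bench beyond the fixture; leave alone.
Not all that is in view belongs to the job. Of the things shaped like the part that bears profile_mid, the aluminium one is meant.

How it is judged:
By the outcome, as a careful person would: the job done as asked, in the order asked, and still so for the second after the job is handed in, with the robot touching nothing.
It also fails if it takes over 67 s, if anything falls off the work surface, if the arm or the gripper's body presses on something with over 40 N, if the wrist force passes 120 N, or if a joint passes its speed limit or range.

### The arm

A 6-joint arm with a two-finger parallel gripper is mounted at the origin on the work surface. World frame = base frame: x ahead of the robot, y to its left, z up, the work surface at z = 0. Lengths are in m, angles in rad, forces in N, time in s.
With the tool pointing down it reaches from about 0.35 to 0.875 m from the base axis. Payload 4.2 kg.
Tool frame: the origin (TCP) lies midway between the tips of the shut fingers; the grasp point (between the pads) lies 19 mm behind it; z points along the fingers, y is the line along which they close (so a half turn about z gives the same grasp; the last joint's range is limited). The gripper opens to 87 mm and grips with 3 to 60 N. Pads are 19 mm wide; open, the fingers measure 117 mm over their backs; the gripper's body (75 mm by 190 mm) begins 51 mm behind the grasp point.
Start: joints at [-1.027, 0.385, 0.008, 0, -1.194, -0.259], TCP at [0.176, -0.6, 0.223] pointing down, gripper open.
Joint ranges: [-3.14, 3.14], [-1.21, 2.06], [-1.07, 1.41], [-3.16, 2.05], [-2.99, -0.16], [-3.1, 3.1]. Speed limits (rad/s): [2.79, 2.79, 3.14, 3.14, 3.14, 3.14].

### API

Orientations are given as a 3x3 rotation matrix whose columns are the frame's x, y, z axes.
In Python, from plant import bot gives the robot as it stands.
- The arm moves only by the tool jog_arm, never from a script. Its argument "targets" is a list that holds one entry, the list of rows, each a list of 7 numbers: the shift along the tool's x, y, z in mm, then the turn, a rotation vector about the tool's x, y, z in rad, then the finger opening in mm, from 0 to 87. A call has 1 to 5 rows; each row is the pose to reach, as a shift and turn from the pose commanded when the call began, along the tool's axes at that moment; what a row does not reach only later rows make up. A row lasts 1/8 s, in which the tool goes at most 62.5 mm and 10.7 degrees, less where a joint would pass 70% of its speed; a pose out of reach is approached as far as the arm can. A call with a gripper value outside its range is refused whole. The fingers move at their own pace and stop on an object; "newtons" is the grip in N (left out, the last holds). Time passes only in rows, so rows that repeat a pose let the fingers close. It gives the time, the measured TCP pose, the force, the opening and the grip force at its end, in the units of the state.
- bot.observe(): the state, without advancing time (a new reading comes with each control period).
- bot.snapshot(name): name is "scene" or "top"; returns a dict with "image" (400x640x3 uint8, red, green, blue), "K" (3x3 intrinsics, pixels), "world_to_cam" (4x4, takes a point from world to camera coordinates). Camera axes: x right, y down, z forward; pixel columns grow to the right and rows downward; lengths in m; the calibration is good to about 2 mm. A picture is of the moment at which its call begins. There is no depth.
- bot.finish_job(): hands the job in; it is judged then, once.
The state is a dict: "time_s": time; "joint_positions": joint angles; "qvel": joint speeds; "joint_efforts": joint torques, N m; "ee_pos": TCP position; "orientation": TCP orientation; "wrist_force": force on the tool from outside, world axes, zero at the start; "ft_torque": the same for the moment, N m; "gripper_width": opening from 0.0 (shut) to 1.0 (fully open); "grasp_force": force on a finger pad.
Only numpy, scipy, OpenCV 4.12 (cv2) and the standard library are available. Lean on these libraries where they do the work, as an engineer would, in place of code of your own. Each camera call takes 0.05 s, during which the arm holds its last target. There are 200 camera calls.

## Working session

There is one attempt and no reset: what is moved stays moved. The work goes in short steps, Python scripts to look and compute and a tool call to move; the robot and the scene stay as the last step left them, time stands still between calls to the robot, and variables do not carry over. Pictures are saved under pics/ and viewed, at most 10 in all, crops included, and the job is handed in when it is done.

Besides the shell and the picture viewer there is one more tool, called after "Emit:" by a JSON object that holds its "op" and its "data". jog_arm: Moves the arm, as the interface text tells. Its arguments: {"type":"object","properties":{"targets":{"type":"array","items":{"type":"array","items":{"type":"array","items":{"type":"number"}}}},"newtons":{"type":"number"}},"required":["targets"]}

```bash
mkdir -p pics; python3 - <<'E'
from plant import bot
import cv2,numpy as np
for n in("scene","top"):
    s=bot.snapshot(n); cv2.imwrite(f"pics/{n}0.png",s["image"][:,:,::-1]); print(n,s["K"].tolist(),np.round(s["world_to_cam"],4).tolist())
o=bot.observe(); print(o["time_s"],o["ee_pos"],np.round(o["orientation"],3).tolist(),o["wrist_force"])
E
```

```text
scene [[496.29425800331245, 0.0, 320.3934174849982], [0.0, 496.29425800331245, 190.08992340887613], [0.0, 0.0, 1.0]] [[0.4459, 0.8951, 0.0001, -0.1985], [0.7769, -0.387, -0.4967, -0.3441], [-0.4445, 0.2215, -0.8679, 1.5817], [0.0, 0.0, 0.0, 1.0]]
top [[391.4383130767201, 0.0, 318.67264572459226], [0.0, 391.4383130767201, 196.70310234893068], [0.0, 0.0, 1.0]] [[-0.0219, -0.9996, 0.0202, -0.0049], [-0.9977, 0.0205, -0.0647, 0.472], [0.0643, -0.0216, -0.9977, 1.3402], [0.0, 0.0, 0.0, 1.0]]
0.1 [ 0.17545555 -0.59932334  0.2215703 ] [[-0.96, -0.281, -0.001], [-0.281, 0.96, 0.002], [0.0, 0.002, -1.0]] [-0.32278947  0.74471657 -0.55171787]
```

View pics/top0.png

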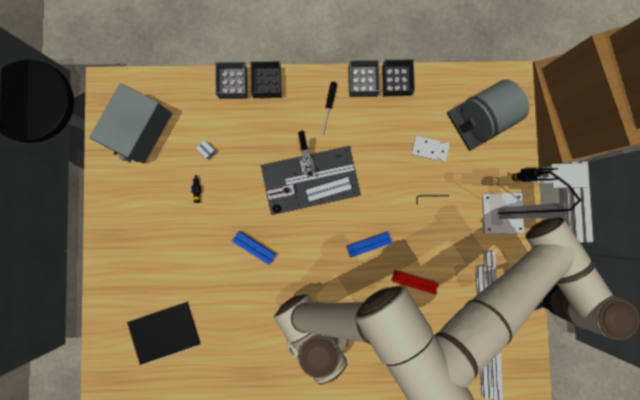

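View pics/scene0.png

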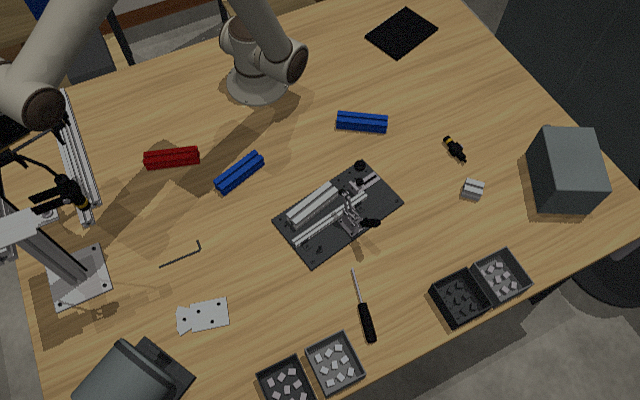

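The top view shows the plate around (310,180). The profile-shaped candidates are aluminium on the plate (328,190), blue (254,247) and (369,243), red (415,281), and the short offcut (205,149). The one on the plate fits, being aluminium, long and in front of the fence. I'll confirm it in enlarged crops.

```bash
python3 - <<'E'
import cv2,numpy as np
a=cv2.imread("pics/top0.png")[125:220,250:370]; b=cv2.imread("pics/scene0.png")[150:275,260:415]
cv2.imwrite("pics/ct.png",cv2.resize(a,None,fx=6.25,fy=6.25,interpolation=cv2.INTER_CUBIC))
cv2.imwrite("pics/cs.png",cv2.resize(b,None,fx=4.8,fy=4.8,interpolation=cv2.INTER_CUBIC))
E
```

```text
(no output)
```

View pics/ct.png

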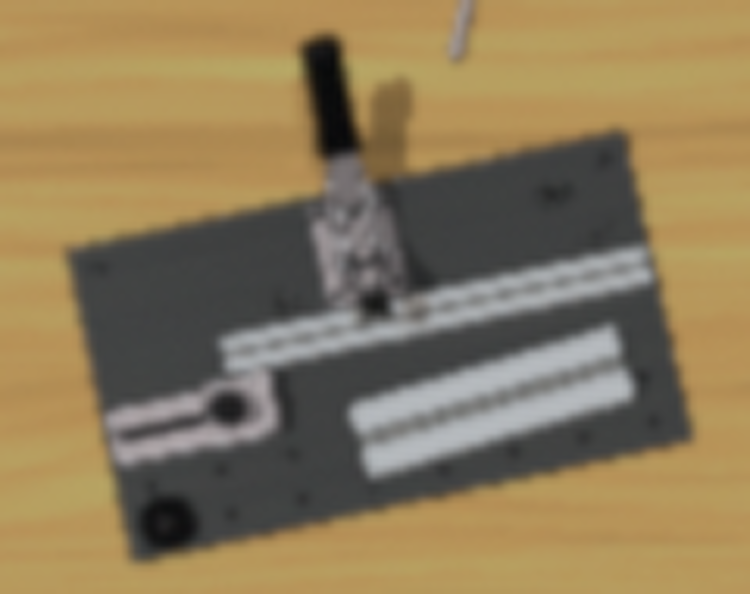

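View pics/cs.png

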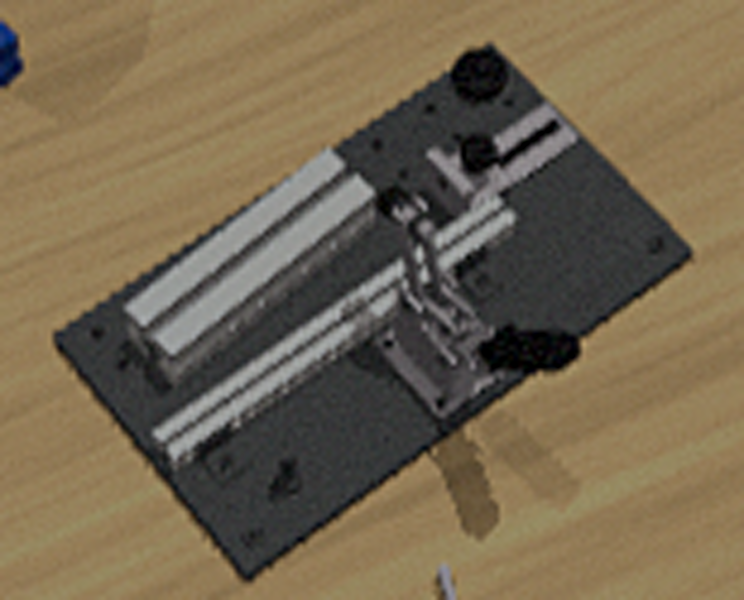

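The crops confirm it. The aluminium profile is on the plate, crop corners (350,408), (612,325), (634,398), (368,480). The clamp is open, and the stop face is near (277,400). Next I'll fit poses to both views.

```bash
cat > fit.py <<'E'
from plant import bot
import numpy as np
from scipy.optimize import least_squares
S={n:bot.snapshot(n) for n in("top","scene")}
def px(n,p):
    p=np.array(p,float)
    return (p+.5)/6.25-.5+[250,125] if n=="top" else (p+.5)/4.8-.5+[260,150]
def proj(n,P):
    s=S[n];q=np.c_[P,np.ones(len(P))]@s["world_to_cam"].T[:,:3]@s["K"].T
    return q[:,:2]/q[:,2:]
def rect(v,hx,hy,z):  # order BL,BR,FR,FL (x=back, y=left)
    c,s=np.cos(v[2]),np.sin(v[2]);l=np.array([[hx,hy],[hx,-hy],[-hx,-hy],[-hx,hy]])
    return np.c_[l@np.array([[c,s],[-s,c]])+v[:2],np.full(4,z)]
def fit(obs,hx,hy,z):
    f=lambda v:np.concatenate([(proj(n,rect(v,hx,hy,z))-px(n,p)).ravel() for n,p in obs.items()])
    r=least_squares(f,[.5,0,.2]);return r.x,np.round(r.fun,1)
E
python3 - <<'E'
from fit import *
pl={"top":[(68,252),(625,130),(692,438),(135,560)],"scene":[(692,252),(248,580),(55,338),(492,42)]}
pr={"top":[(350,408),(612,325),(634,398),(368,480)],"scene":[(378,190),(165,355),(127,312),(332,148)]}
for sel in(("top",),("scene",),("top","scene")):
    F,r=fit({k:pl[k] for k in sel},.09,.16,.012); P,r2=fit({k:pr[k] for k in sel},.02,.075,.052)
    c,s=np.cos(F[2]),np.sin(F[2]);d=P[:2]-F[:2]
    print(sel,F.round(4),P.round(4),"profile in fix",(np.array([[c,s],[-s,c]])@d).round(4),(P[2]-F[2]).round(3),abs(r).max(),abs(r2).max())
R=np.array([[c,-s],[s,c]])
w=lambda x,y,z:np.array([[*(R@[x,y]+F[:2]),z]])
for n,pts in{"top":[(270,370),(280,430)],"scene":[(480,203),(432,152)]}.items():
  for p in pts:  # stop top edge, z=.048 and base
    for z in(.048,.012):
      q=least_squares(lambda v:(proj(n,w(v[0],v[1],z))-px(n,p)).ravel(),[0,.08]).x; print(n,p,z,q.round(4))
E
```

```text
('top',) [0.5321 0.012  0.196 ] [ 0.4948 -0.0468  0.2806] profile in fix [-0.048  -0.0504] 0.085 0.7 0.4
('scene',) [0.5288 0.012  0.1994] [ 0.4916 -0.0474  0.2669] profile in fix [-0.0482 -0.0508] 0.068 0.9 1.4
('top', 'scene') [0.5302 0.0119 0.1978] [ 0.493  -0.0472  0.2721] profile in fix [-0.0481 -0.0507] 0.074 1.3 1.8
top (270, 370) 0.048 [-0.0027  0.0622]
top (270, 370) 0.012 [0.0011 0.0631]
top (280, 430) 0.048 [-0.0357  0.0639]
top (280, 430) 0.012 [-0.0328  0.0648]
scene (480, 203) 0.048 [0.0031 0.0688]
scene (480, 203) 0.012 [-0.0111  0.0839]
scene (432, 152) 0.048 [-0.0388  0.0688]
scene (432, 152) 0.012 [-0.0543  0.0839]
```

```bash
cat > go.py <<'E'
# usage: go.py x y z (fixture mm, z above bench) -> shift/turn in present tool axes; also state in fixture axes
import sys,numpy as np
from plant import bot
from scipy.spatial.transform import Rotation as Ro
F=np.array([.5302,.0119,0]);A=Ro.from_euler("z",.198).as_matrix()
o=bot.observe();p=np.array(o["ee_pos"]);R=np.array(o["orientation"])
print("t",o["time_s"],"fix mm",(A.T@(p-F)*1e3).round(1),"F fix",(A.T@o["wrist_force"]).round(1),"q",np.round(o["joint_positions"],2))
G=A@np.array([[0,-1,0],[-1,0,0],[0,0,-1.]])
for i in range(1,len(sys.argv),3):
    t=F+A@(np.array(sys.argv[i:i+3],float)/1e3)
    print("shift mm",(R.T@(t-p)*1e3).round(1),"turn",Ro.from_matrix(R.T@G).as_rotvec().round(4))
E
python3 go.py -105 -52 150
```

```text
t 0.2 fix mm [-468.  -529.7  221.9] F fix [-0.7 -0.6 -0.6] q [-1.03  0.39  0.01 -0.   -1.19 -0.26]
shift mm [-403.   444.3   72.4] turn [ 1.2000e-03  1.0000e-03 -1.4841e+00]
```

Emit:
{"op": "jog_arm", "data": {"targets": [[[-60, 65, 0, 0, 0, -0.18, 0], [-110, 120, 0, 0, 0, -0.36, 0], [-155, 170, 0, 0, 0, -0.54, 0], [-200, 220, 10, 0, 0, -0.72, 0], [-245, 270, 20, 0, 0, -0.9, 0]]], "newtons": 20}}

```text
time_s: 0.82
ee_pos: [0.3126, -0.3177, 0.2092]
orientation: [[-0.371, -0.929, 0.001], [-0.929, 0.371, -0.001], [0.0, -0.001, -1.0]]
wrist_force: [0.8, -0.4, -0.3]
gripper_width: 0.515
grasp_force: 0.0
```

```bash
python3 go.py -105 -52 130
```

```text
t 0.825 fix mm [-278.2 -280.4  209.2] F fix [ 0.7 -0.5 -0.3] q [-0.43  0.09 -0.43  0.   -1.05  0.05]
shift mm [-285.9  -20.    79.2] turn [-1.200e-03 -4.000e-04 -5.784e-01]
```

Emit:
{"op": "jog_arm", "data": {"targets": [[[-60, -5, 15, 0, 0, -0.15, 0], [-120, -10, 30, 0, 0, -0.3, 0], [-180, -15, 45, 0, 0, -0.45, 0], [-235, -18, 65, 0, 0, -0.578, 0], [-286, -20, 79, 0, 0, -0.578, 0]]]}}

```text
time_s: 1.45
ee_pos: [0.4385, -0.0601, 0.1296]
orientation: [[0.192, -0.981, -0.0], [-0.981, -0.192, -0.0], [0.0, 0.0, -1.0]]
wrist_force: [0.6, 0.1, -0.1]
gripper_width: 0.018
grasp_force: 0.0
```

```bash
python3 go.py -105 -52 24
```

```text
t 1.45 fix mm [-104.   -52.5  129.6] F fix [ 0.6  0.  -0.1] q [ 0.23  0.17 -0.55  0.   -0.84 -0.04]
shift mm [ -0.5   0.9 105.6] turn [ 0.0001 -0.     -0.0044]
```

Emit:
{"op": "jog_arm", "data": {"targets": [[[0, 0, 50, 0, 0, 0, 0], [0, 0, 90, 0, 0, 0, 0], [0, 0, 106, 0, 0, 0, 0], [0, -6, 106, 0, 0, 0, 0], [0, -11, 106, 0, 0, 0, 0]]]}}

```text
time_s: 2.08
ee_pos: [0.4504, -0.0597, 0.0249]
orientation: [[0.191, -0.982, 0.002], [-0.982, -0.191, 0.0], [0.0, -0.002, -1.0]]
wrist_force: [0.4, 0.7, -0.1]
gripper_width: 0.005
grasp_force: 0.0
```

```bash
python3 go.py
```

```text
t 2.075 fix mm [-92.3 -54.5  24.9] F fix [ 0.5  0.6 -0.1] q [ 0.23  0.36 -0.65  0.   -0.56 -0.04]
```

Emit:
{"op": "jog_arm", "data": {"targets": [[[0, -5, 0, 0, 0, 0, 0], [0, -10, 0, 0, 0, 0, 0], [0, -14, 0, 0, 0, 0, 0], [0, -18, 0, 0, 0, 0, 0], [0, -22, 0, 0, 0, 0, 0]]]}}

```text
time_s: 2.7
ee_pos: [0.47, -0.0559, 0.0241]
orientation: [[0.191, -0.982, -0.002], [-0.982, -0.191, -0.0], [-0.0, 0.002, -1.0]]
wrist_force: [-1.1, -1.1, 2.6]
gripper_width: 0.01
grasp_force: 1.3
```

```bash
python3 go.py
```

```text
t 2.7 fix mm [-72.4 -54.6  24.1] F fix [-1.3 -0.9  2.6] q [ 0.23  0.39 -0.6  -0.   -0.58 -0.03]
```

Emit:
{"op": "jog_arm", "data": {"targets": [[[0, -3, 0, 0, 0, 0, 0], [0, -6, 0, 0, 0, 0, 0], [0, -8, 0, 0, 0, 0, 0], [0, -10, 0, 0, 0, 0, 0], [0, -12, 0, 0, 0, 0, 0]]]}}

```text
time_s: 3.32
ee_pos: [0.4825, -0.0534, 0.0241]
orientation: [[0.191, -0.982, -0.0], [-0.982, -0.191, 0.0], [-0.0, 0.0, -1.0]]
wrist_force: [-1.3, 0.7, 2.7]
gripper_width: 0.009
grasp_force: 1.1
```

```bash
python3 go.py; python3 - <<'E'
from plant import bot
import cv2,numpy as np
a=bot.snapshot("scene")["image"][150:275,260:415,::-1]; b=bot.snapshot("top")["image"][125:220,250:370,::-1]
cv2.imwrite("pics/c2.png",np.vstack([cv2.resize(a,(372,300),interpolation=3),cv2.resize(b,(372,294),interpolation=3)]))
E
```

```text
t 3.325 fix mm [-59.7 -54.7  24.1] F fix [-1.2  1.   2.7] q [ 0.23  0.4  -0.57 -0.   -0.59 -0.03]
```

View pics/c2.png

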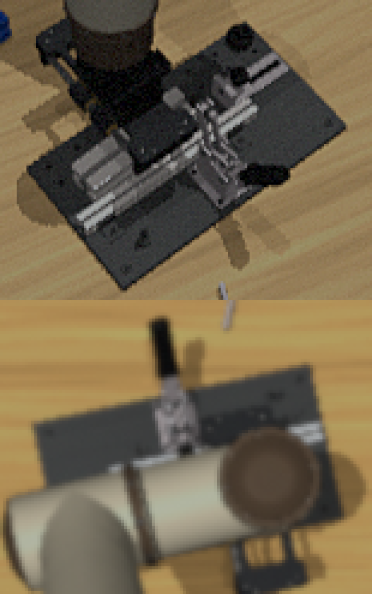

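The profile's near end (about 100,160 in the upper crop) is close to the fence and square to it, with a small gap left. The stop is at about (230,90). I'll carry on in small steps.

Emit:
{"op": "jog_arm", "data": {"targets": [[[0, -1, 0, 0, 0, 0, 0], [0, -2, 0, 0, 0, 0, 0], [0, -3, 0, 0, 0, 0, 0], [0, -3.5, 0, 0, 0, 0, 0], [0, -4, 0, 0, 0, 0, 0]]]}}

```text
time_s: 4.05
ee_pos: [0.4863, -0.0527, 0.0241]
orientation: [[0.191, -0.982, -0.0], [-0.982, -0.191, -0.0], [-0.0, 0.0, -1.0]]
wrist_force: [-2.2, -0.6, 1.9]
gripper_width: 0.001
grasp_force: 1.1
```

```bash
python3 go.py
```

```text
t 4.05 fix mm [-55.8 -54.7  24.1] F fix [-2.3 -0.1  1.9] q [ 0.22  0.41 -0.56 -0.   -0.6  -0.03]
```

Emit:
{"op": "jog_arm", "data": {"targets": [[[0, -0.5, 0, 0, 0, 0, 0], [0, -1, 0, 0, 0, 0, 0], [0, -1.5, 0, 0, 0, 0, 0]]]}}

```text
time_s: 4.42
ee_pos: [0.4875, -0.0524, 0.0241]
orientation: [[0.191, -0.982, -0.001], [-0.982, -0.191, 0.0], [-0.0, 0.001, -1.0]]
wrist_force: [-3.0, -0.7, 2.8]
gripper_width: 0.008
grasp_force: 1.5
```

```bash
python3 go.py
```

```text
t 4.425 fix mm [-54.5 -54.6  24.1] F fix [-3.1 -0.1  2.8] q [ 0.22  0.41 -0.56 -0.   -0.6  -0.03]
```

Emit:
{"op": "jog_arm", "data": {"targets": [[[0, -0.5, 0, 0, 0, 0, 0], [0, -1, 0, 0, 0, 0, 0], [0, -1.5, 0, 0, 0, 0, 0]]]}}

```text
time_s: 4.8
ee_pos: [0.4893, -0.052, 0.0241]
orientation: [[0.191, -0.982, -0.0], [-0.982, -0.191, 0.0], [-0.0, -0.0, -1.0]]
wrist_force: [-1.9, 0.1, 2.1]
gripper_width: 0.005
grasp_force: 1.4
```

```bash
python3 go.py
```

```text
t 4.8 fix mm [-52.7 -54.6  24.1] F fix [-1.8  0.4  2.1] q [ 0.22  0.41 -0.56 -0.   -0.6  -0.03]
```

Still sliding, so I continue.

Emit:
{"op": "jog_arm", "data": {"targets": [[[0, -0.5, 0, 0, 0, 0, 0], [0, -1, 0, 0, 0, 0, 0], [0, -1.5, 0, 0, 0, 0, 0], [0, -2, 0, 0, 0, 0, 0]]]}}

```text
time_s: 5.3
ee_pos: [0.4907, -0.0518, 0.0241]
orientation: [[0.191, -0.982, -0.001], [-0.982, -0.191, -0.0], [-0.0, 0.001, -1.0]]
wrist_force: [-4.0, 1.7, 3.0]
gripper_width: 0.002
grasp_force: 2.2
```

```bash
python3 go.py
```

```text
t 5.3 fix mm [-51.3 -54.7  24.1] F fix [-3.5  2.5  3. ] q [ 0.22  0.41 -0.55 -0.   -0.61 -0.03]
```

Emit:
{"op": "jog_arm", "data": {"targets": [[[0, -0.5, 0, 0, 0, 0, 0], [0, -1, 0, 0, 0, 0, 0], [0, -1, 0, 0, 0, 0, 0]]]}}

```text
time_s: 5.68
ee_pos: [0.4907, -0.0518, 0.024]
orientation: [[0.19, -0.982, -0.003], [-0.982, -0.19, -0.0], [-0.0, 0.003, -1.0]]
wrist_force: [-5.5, 0.6, 4.7]
gripper_width: 0.009
grasp_force: 3.3
```

```bash
python3 go.py
```

```text
t 5.675 fix mm [-51.3 -54.7  24. ] F fix [-5.2  1.7  4.7] q [ 0.22  0.42 -0.55 -0.   -0.61 -0.03]
```

Emit:
{"op": "jog_arm", "data": {"targets": [[[0, -2, 0, 0, 0, 0, 0], [0, -2, 0, 0, 0, 0, 0], [0, 8, 0, 0, 0, 0, 0], [0, 8, -30, 0, 0, 0, 0], [0, 8, -50, 0, 0, 0, 0]]]}}

```text
time_s: 6.3
ee_pos: [0.4861, -0.0529, 0.0754]
orientation: [[0.191, -0.982, 0.004], [-0.982, -0.191, 0.0], [0.0, -0.004, -1.0]]
wrist_force: [0.7, 0.6, -1.1]
gripper_width: 0.008
grasp_force: 0.0
```

```bash
python3 go.py -21 -152 75 -21 -152 24
```

```text
t 6.3 fix mm [-56.  -54.9  75.4] F fix [ 0.8  0.4 -1.1] q [ 0.22  0.32 -0.52  0.   -0.73 -0.03]
shift mm [ 97.  -35.5   0.6] turn [-0.0044 -0.0005 -0.0054]
shift mm [ 96.9 -35.3  51.6] turn [-0.0044 -0.0005 -0.0054]
```

Emit:
{"op": "jog_arm", "data": {"targets": [[[50, -10, 0, 0, 0, 0, 0], [97, -35, 0, 0, 0, 0, 0], [97, -35, 20, 0, 0, 0, 0], [97, -35, 51, 0, 0, 0, 0], [97, -35, 51, 0, 0, 0, 0]]]}}

```text
time_s: 6.92
ee_pos: [0.5362, -0.1418, 0.0212]
orientation: [[0.19, -0.982, -0.003], [-0.982, -0.19, -0.0], [-0.001, 0.003, -1.0]]
wrist_force: [-0.6, 0.4, -0.4]
gripper_width: 0.005
grasp_force: 0.0
```

```bash
python3 go.py; python3 - <<'E'
from plant import bot
import cv2,numpy as np
a=bot.snapshot("scene")["image"][150:275,260:415,::-1]; b=bot.snapshot("top")["image"][125:220,250:370,::-1]
cv2.imwrite("pics/c3.png",cv2.resize(a,None,fx=4.8,fy=4.8,interpolation=3))
E
```

```text
t 6.925 fix mm [ -24.3 -151.9   21.2] F fix [-0.5  0.5 -0.4] q [ 0.03  0.5  -0.4  -0.   -0.68  0.16]
```

View pics/c3.png

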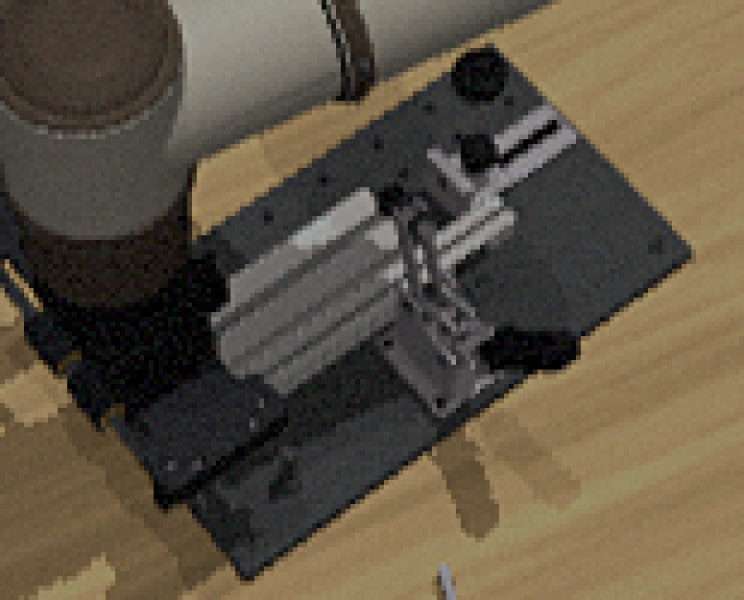

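The profile lies along the fence, with its stop end at about (375,200) and the stop face at about (450,175). Now the end push.

Emit:
{"op": "jog_arm", "data": {"targets": [[[-5, -2, -2, 0, 0, 0, 0], [-10, -2, -2, 0, 0, 0, 0], [-15, -2, -2, 0, 0, 0, 0], [-20, -2, -2, 0, 0, 0, 0], [-25, -2, -2, 0, 0, 0, 0]]]}}

```text
time_s: 7.65
ee_pos: [0.5345, -0.1164, 0.0254]
orientation: [[0.191, -0.982, 0.001], [-0.982, -0.191, -0.0], [0.0, -0.001, -1.0]]
wrist_force: [-0.2, -1.8, 1.3]
gripper_width: 0.004
grasp_force: 0.8
```

```bash
python3 go.py
```

```text
t 7.65 fix mm [ -21.  -126.7   25.4] F fix [-0.5 -1.8  1.3] q [ 0.08  0.48 -0.42  0.   -0.67  0.11]
```

Emit:
{"op": "jog_arm", "data": {"targets": [[[-5, 0, 0, 0, 0, 0, 0], [-10, 0, 0, 0, 0, 0, 0], [-14, 0, 0, 0, 0, 0, 0], [-17, 0, 0, 0, 0, 0, 0], [-20, 0, 0, 0, 0, 0, 0]]]}}

```text
time_s: 8.28
ee_pos: [0.5305, -0.0969, 0.0251]
orientation: [[0.191, -0.982, -0.0], [-0.982, -0.191, 0.0], [-0.0, 0.0, -1.0]]
wrist_force: [1.0, -1.6, 0.7]
gripper_width: 0.003
grasp_force: 0.8
```

```bash
python3 go.py
```

```text
t 8.275 fix mm [ -21.1 -106.7   25.1] F fix [ 0.7 -1.7  0.7] q [ 0.12  0.47 -0.44 -0.   -0.66  0.07]
```

Emit:
{"op": "jog_arm", "data": {"targets": [[[-2, 0, 0, 0, 0, 0, 0], [-4, 0, 0, 0, 0, 0, 0], [-5.5, 0, 0, 0, 0, 0, 0], [-7, 0, 0, 0, 0, 0, 0], [-8, 0, 0, 0, 0, 0, 0]]]}}

```text
time_s: 8.9
ee_pos: [0.529, -0.0891, 0.0251]
orientation: [[0.191, -0.982, -0.0], [-0.982, -0.191, 0.0], [-0.0, 0.0, -1.0]]
wrist_force: [0.3, -2.6, 0.7]
gripper_width: 0.004
grasp_force: 0.8
```

```bash
python3 go.py
```

```text
t 8.9 fix mm [-21.1 -98.8  25.1] F fix [-0.2 -2.6  0.7] q [ 0.14  0.47 -0.45 -0.   -0.66  0.06]
```

Emit:
{"op": "jog_arm", "data": {"targets": [[[-1, 0, 0, 0, 0, 0, 0], [-2, 0, 0, 0, 0, 0, 0], [-3, 0, 0, 0, 0, 0, 0], [-3.5, 0, 0, 0, 0, 0, 0]]]}}

```text
time_s: 9.4
ee_pos: [0.529, -0.0871, 0.0253]
orientation: [[0.191, -0.981, 0.001], [-0.981, -0.191, -0.002], [0.002, -0.0, -1.0]]
wrist_force: [3.0, -10.9, -1.3]
gripper_width: 0.011
grasp_force: 5.6
```

```bash
python3 go.py
```

```text
t 9.4 fix mm [-20.7 -96.8  25.3] F fix [  0.8 -11.3  -1.3] q [ 0.14  0.47 -0.45  0.   -0.66  0.05]
```

The stop has been reached, with about 11 N read at the wrist (roughly 9 N on the stop). I'll back off, rise and look.

Emit:
{"op": "jog_arm", "data": {"targets": [[[10, 0, 0, 0, 0, 0, 0], [15, 0, -40, 0, 0, 0, 0], [15, 0, -100, 0, 0, 0, 0], [0, -20, -160, 0, 0, 0, 0], [0, -20, -180, 0, 0, 0, 0]]]}}

```text
time_s: 10.02
ee_pos: [0.5504, -0.0811, 0.2093]
orientation: [[0.192, -0.981, 0.007], [-0.981, -0.192, 0.001], [0.0, -0.008, -1.0]]
wrist_force: [0.5, -0.0, -1.1]
gripper_width: 0.007
grasp_force: 0.0
```

```bash
python3 go.py 95 0 170; python3 - <<'E'
from plant import bot
import cv2,numpy as np
a=bot.snapshot("scene")["image"][150:275,260:415,::-1]
cv2.imwrite("pics/c4.png",cv2.resize(a,None,fx=4.8,fy=4.8,interpolation=3))
E
```

```text
t 10.025 fix mm [  1.5 -95.1 209.3] F fix [ 0.5 -0.1 -1.1] q [ 0.15  0.27 -0.19  0.   -1.1   0.05]
shift mm [-95.6 -92.7  40. ] turn [-0.0075 -0.0004 -0.0047]
```

View pics/c4.png

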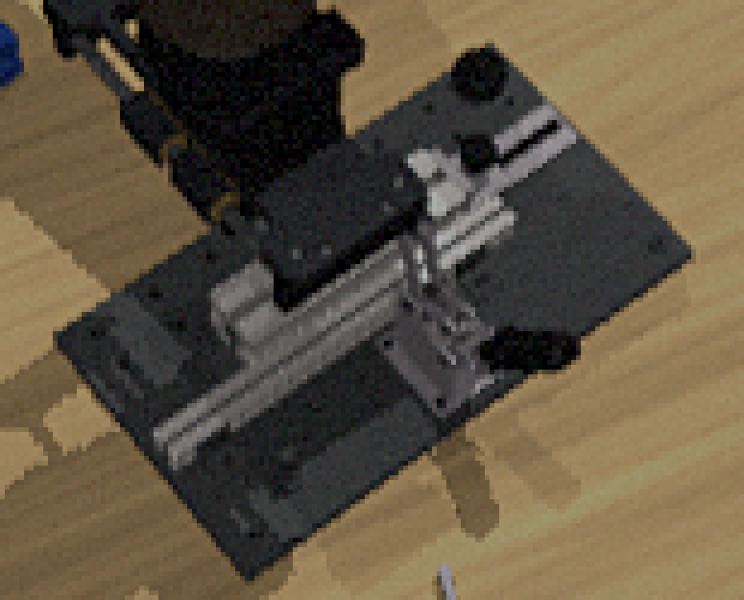

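The profile lies along the fence and reaches the stop at about (465,190). Now over to the grip.

Emit:
{"op": "jog_arm", "data": {"targets": [[[-20, -50, 0, 0, 0, -0.005, 0], [-60, -92, 0, 0, 0, -0.005, 0], [-95, -92, 0, 0, 0, -0.005, 0], [-95, -92, 25, 0, 0, -0.005, 0], [-95, -92, 40, 0, 0, -0.005, 0]]]}}

```text
time_s: 10.7
ee_pos: [0.619, 0.0292, 0.1629]
orientation: [[0.196, -0.981, -0.003], [-0.981, -0.196, 0.0], [-0.001, 0.003, -1.0]]
wrist_force: [-0.4, -0.3, 0.8]
gripper_width: 0.006
grasp_force: 0.0
```

```bash
python3 go.py 108 0 150; python3 - <<'E'
from plant import bot
import cv2,numpy as np
a=bot.snapshot("scene")["image"][110:275,260:435,::-1]
b=bot.snapshot("top")["image"][125:220,250:370,::-1]
cv2.imwrite("pics/c5.png",np.hstack([cv2.resize(a,(525,495),interpolation=3),cv2.resize(b,(270,495),interpolation=3)]))
E
```

```text
t 10.7 fix mm [ 90.5  -0.5 162.9] F fix [-0.5 -0.2  0.8] q [ 0.31  0.42 -0.09 -0.   -1.06 -0.11]
shift mm [ -0.5 -17.5  12.8] turn [ 0.0034  0.0007 -0.0007]
```

View pics/c5.png

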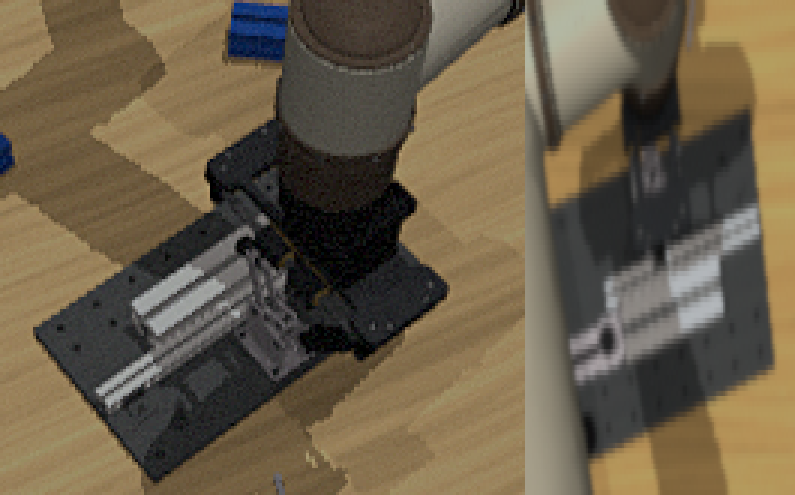

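Both views show the profile flush along the fence and up at the stop (right view, about (610,330)). Now I'll feel for the grip.

Emit:
{"op": "jog_arm", "data": {"targets": [[[0, -6, 6, 0, 0, 0, 0], [0, -12, 12, 0, 0, 0, 0], [0, -15, 14, 0, 0, 0, 0], [0, -18, 16, 0, 0, 0, 0], [0, -20, 17, 0, 0, 0, 0]]]}}

```text
time_s: 11.42
ee_pos: [0.64, 0.0328, 0.1481]
orientation: [[0.196, -0.981, 0.0], [-0.981, -0.196, 0.0], [-0.0, -0.0, -1.0]]
wrist_force: [0.3, -0.5, 0.3]
gripper_width: 0.006
grasp_force: 0.0
```

```bash
python3 go.py
```

```text
t 11.425 fix mm [111.8  -1.1 148.1] F fix [ 0.2 -0.5  0.3] q [ 0.3   0.47 -0.05  0.   -1.05 -0.11]
```

Emit:
{"op": "jog_arm", "data": {"targets": [[[0, -4, 2, 0, 0, 0, 0], [0, -8, 5, 0, 0, 0, 0], [0, -12, 8, 0, 0, 0, 0], [0, -16, 11, 0, 0, 0, 0]]]}}

```text
time_s: 11.92
ee_pos: [0.656, 0.036, 0.1371]
orientation: [[0.196, -0.981, 0.001], [-0.981, -0.196, 0.0], [0.0, -0.001, -1.0]]
wrist_force: [-0.2, 0.4, 0.7]
gripper_width: 0.003
grasp_force: 0.5
```

```bash
python3 go.py
```

```text
t 11.925 fix mm [128.1  -1.1 137.1] F fix [-0.2  0.4  0.7] q [ 0.3   0.5  -0.02  0.   -1.04 -0.1 ]
```

Emit:
{"op": "jog_arm", "data": {"targets": [[[0, -4, 3.5, 0, 0, 0, 0], [0, -8, 7, 0, 0, 0, 0], [0, -11, 10, 0, 0, 0, 0], [0, -14, 14, 0, 0, 0, 0], [0, -17, 18, 0, 0, 0, 0]]]}}

```text
time_s: 12.55
ee_pos: [0.6724, 0.0393, 0.1189]
orientation: [[0.196, -0.981, 0.0], [-0.981, -0.196, 0.0], [-0.0, -0.0, -1.0]]
wrist_force: [0.1, 0.3, -0.1]
gripper_width: 0.004
grasp_force: 0.3
```

```bash
python3 go.py
```

```text
t 12.55 fix mm [144.8  -1.1 118.9] F fix [ 0.1  0.3 -0.1] q [ 0.3   0.55  0.   -0.   -1.03 -0.1 ]
```

Emit:
{"op": "jog_arm", "data": {"targets": [[[0, -3, 4, 0, 0, 0, 0], [0, -6, 8, 0, 0, 0, 0], [0, -8, 12, 0, 0, 0, 0], [0, -10, 16, 0, 0, 0, 0]]]}}

```text
time_s: 13.05
ee_pos: [0.6821, 0.0413, 0.1029]
orientation: [[0.196, -0.981, 0.0], [-0.981, -0.196, 0.0], [-0.0, -0.0, -1.0]]
wrist_force: [-0.9, 0.3, 0.6]
gripper_width: 0.005
grasp_force: 0.3
```

```bash
python3 go.py
```

```text
t 13.05 fix mm [154.7  -1.1 102.9] F fix [-0.8  0.5  0.6] q [ 0.3   0.58  0.01 -0.   -1.01 -0.1 ]
```

Emit:
{"op": "jog_arm", "data": {"targets": [[[0, -1.5, 3, 0, 0, 0, 0], [0, -3, 6, 0, 0, 0, 0], [0, -4, 9, 0, 0, 0, 0], [0, -5, 12, 0, 0, 0, 0]]]}}

```text
time_s: 13.55
ee_pos: [0.6864, 0.042, 0.0929]
orientation: [[0.196, -0.981, -0.001], [-0.981, -0.196, -0.001], [0.001, 0.001, -1.0]]
wrist_force: [-4.7, 0.8, 10.3]
gripper_width: 0.01
grasp_force: 5.6
```

```bash
python3 go.py
```

```text
t 13.55 fix mm [159.1  -1.2  92.9] F fix [-4.4  1.7 10.3] q [ 0.3   0.59  0.02  0.   -0.99 -0.1 ]
```

Contact, and the resistance is rising as expected at about 0.27 rad. I continue in small steps.

Emit:
{"op": "jog_arm", "data": {"targets": [[[0, -0.5, 2, 0, 0, 0, 0], [0, -1, 4, 0, 0, 0, 0], [0, -1.5, 6, 0, 0, 0, 0]]]}}

```text
time_s: 13.92
ee_pos: [0.6882, 0.0424, 0.0879]
orientation: [[0.197, -0.98, 0.001], [-0.98, -0.197, -0.001], [0.001, -0.0, -1.0]]
wrist_force: [-6.7, 1.2, 12.2]
gripper_width: 0.005
grasp_force: 6.5
```

```bash
python3 go.py
```

```text
t 13.925 fix mm [160.9  -1.2  87.9] F fix [-6.3  2.5 12.2] q [ 0.3   0.6   0.01  0.   -0.99 -0.1 ]
```

Emit:
{"op": "jog_arm", "data": {"targets": [[[0, -0.5, 2, 0, 0, 0, 0], [0, -1, 4, 0, 0, 0, 0], [0, -1, 6, 0, 0, 0, 0], [0, -1.5, 8, 0, 0, 0, 0]]]}}

```text
time_s: 14.42
ee_pos: [0.6903, 0.0428, 0.0803]
orientation: [[0.197, -0.98, 0.002], [-0.98, -0.197, -0.0], [0.001, -0.002, -1.0]]
wrist_force: [-4.1, 0.1, 10.9]
gripper_width: 0.002
grasp_force: 5.9
```

```bash
python3 go.py
```

```text
t 14.425 fix mm [163.1  -1.2  80.3] F fix [-4.   0.9 10.9] q [ 0.3   0.61  0.01  0.   -0.97 -0.1 ]
```

Past the peak. Next down to about 66 mm.

Emit:
{"op": "jog_arm", "data": {"targets": [[[0, 0, 2, 0, 0, 0, 0], [0, 0, 4, 0, 0, 0, 0], [0, 0, 6, 0, 0, 0, 0], [0, 0, 8, 0, 0, 0, 0]]]}}

```text
time_s: 14.92
ee_pos: [0.692, 0.0432, 0.0718]
orientation: [[0.197, -0.98, 0.006], [-0.98, -0.197, 0.001], [0.001, -0.006, -1.0]]
wrist_force: [-0.0, 0.7, 7.1]
gripper_width: 0.005
grasp_force: 3.2
```

```bash
python3 go.py
```

```text
t 14.925 fix mm [164.8  -1.2  71.8] F fix [0.1 0.7 7.1] q [ 0.3   0.62  0.01  0.   -0.95 -0.1 ]
```

Emit:
{"op": "jog_arm", "data": {"targets": [[[0, 0, 1.5, 0, 0, 0, 0], [0, 0, 3, 0, 0, 0, 0], [0, 0, 4.5, 0, 0, 0, 0], [0, 0, 5.5, 0, 0, 0, 0]]]}}

```text
time_s: 15.42
ee_pos: [0.6901, 0.0429, 0.0647]
orientation: [[0.196, -0.981, 0.001], [-0.981, -0.196, -0.0], [0.0, -0.001, -1.0]]
wrist_force: [-1.6, 0.8, 9.2]
gripper_width: 0.002
grasp_force: 5.1
```

```bash
python3 go.py
```

```text
t 15.425 fix mm [162.9  -1.1  64.7] F fix [-1.4  1.1  9.2] q [ 0.3   0.63 -0.    0.   -0.94 -0.1 ]
```

Emit:
{"op": "jog_arm", "data": {"targets": [[[0, 0, 1, 0, 0, 0, 0], [0, 0, 1.5, 0, 0, 0, 0], [0, 0, 1.5, 0, 0, 0, 0]]]}}

```text
time_s: 15.8
ee_pos: [0.6901, 0.0429, 0.0647]
orientation: [[0.197, -0.98, 0.001], [-0.98, -0.197, -0.0], [0.001, -0.001, -1.0]]
wrist_force: [-3.2, 1.6, 12.8]
gripper_width: 0.005
grasp_force: 6.3
```

```bash
python3 go.py
```

```text
t 15.8 fix mm [162.9  -1.1  64.7] F fix [-2.8  2.2 12.8] q [ 0.3   0.63 -0.    0.   -0.94 -0.1 ]
```

The handle is on its own stop: z stays at 64.7 mm while the force rises. I'll retreat upward and swing away for a clear look.

Emit:
{"op": "jog_arm", "data": {"targets": [[[0, 0, -15, 0, 0, 0, 0], [0, 0, -60, 0, 0, 0, 0], [0, 0, -110, 0, 0, 0, 0], [-50, 0, -150, 0, 0, 0, 0], [-110, 0, -150, 0, 0, 0, 0]]]}}

```text
time_s: 16.42
ee_pos: [0.6694, 0.1508, 0.2161]
orientation: [[0.193, -0.981, 0.006], [-0.981, -0.193, 0.002], [-0.001, -0.006, -1.0]]
wrist_force: [0.2, 0.5, -0.3]
gripper_width: 0.005
grasp_force: 0.0
```

Emit:
{"op": "jog_arm", "data": {"targets": [[[-60, 0, 0, 0, 0, 0, 0], [-120, 0, 0, 0, 0, 0, 0], [-170, 10, 0, 0, 0, 0, 0], [-170, 10, 0, 0, 0, 0, 0]]]}}

```text
time_s: 16.92
ee_pos: [0.6229, 0.3185, 0.2106]
orientation: [[0.201, -0.98, -0.003], [-0.98, -0.2, -0.001], [0.001, 0.003, -1.0]]
wrist_force: [-0.1, -0.3, -0.6]
gripper_width: 0.001
grasp_force: 0.0
```

```bash
python3 go.py; python3 - <<'E'
from plant import bot
import cv2,numpy as np
a=bot.snapshot("scene")["image"][150:275,260:415,::-1]
b=bot.snapshot("top")["image"][125:220,250:370,::-1]
cv2.imwrite("pics/c6.png",np.hstack([cv2.resize(a,(434,350),interpolation=3),cv2.resize(b,(360,350),interpolation=3)]))
E
```

```text
t 16.925 fix mm [151.2 282.4 210.6] F fix [-0.2 -0.2 -0.6] q [ 0.7   0.52  0.2  -0.   -1.25 -0.5 ]
```

View pics/c6.png

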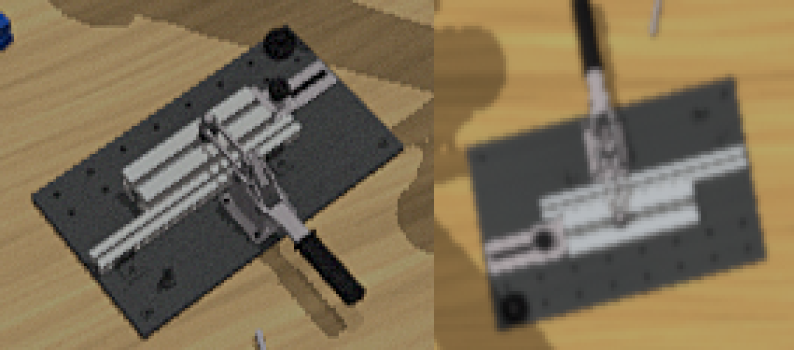

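Both views show the clamp shut, with the grip level at left (335,268) and the bar down on the profile at (210,128). The profile is flush on the fence and against the stop at right (565,235). The bystanders are where they were, so I'm handing in.

```bash
python3 -c "
from plant import bot
print(bot.finish_job())"
```

```text
the job is handed in; nothing more can be done
None
```

I handed the job in at about 17 s: the profile is flush on the fence, was pressed against the stop with about 9–11 N, and is clamped shut; no wrist reading passed about 15 N, and the last pictures show it all in place.

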